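# Turn the rod plate over on its locating pins

## Task

The reversible plate on the fixture is flat side up, but the next specimens are the round rods in the tray, so it has to be used ribbed side up. Take the plate by its swivelling handle, turn it over and seat it again on the two locating pins (one thick, one thin), fully down all round. Lay it over under control, do not let it fall, and leave the tray, the dial gauge and the screwdriver where they are.

Things in the scene. Friction and masses are not known exactly. Their poses are not given: they have to be found in the camera images.
- fixture: Dark steel fixture block screwed to the bench, 106 (x) x 122 (y) x 30 mm high, with a 12 mm high screw flange that reaches y = +-74 mm. Origin at the centre of its underside on the bench; z up. Its seat is the level top, 30 mm above the bench. Two bullet-nosed steel pins stand on the top, on the block's y axis. It does not move.
- pin_large (a point): Foot of the large locating pin, on the fixture's top (30 mm above the bench), 43 mm to +y of the fixture's centre. Pin 16 mm in diameter up to 9 mm, then tapering to 9.6 mm at its top 14 mm above the seat.
- pin_small (a point): Foot of the small locating pin, on the fixture's top, 43 mm to -y of the fixture's centre. Pin 10 mm in diameter up to 9 mm, then tapering to 6 mm at its top 14 mm above the seat.
- plate: Loose aluminium plate, about 0.45 kg with its handle. Core 100 (x) x 116 (y) x 12 mm; origin at the core's centre. +z face flat; -z face with seven straight ribs along y, 7 mm wide, 5 mm high (tops 11 mm from the origin). Starts seated flat face up, axes along the fixture's, origin 11 mm above the seat; seated ribs up, the origin is 6 mm above the seat. Its free edge, without handle, is at x = +50 mm.
- grip (a point): Middle of the handle's round grey grip tube, on its axis, at plate x = -86 mm, y = z = 0; axes as the plate's. Tube 14 mm in diameter, 84 mm long along the plate's y, held by arms at y = +-51 mm, with a 29 mm gap to the plate's edge. It swivels freely on its rod: while the tube is held, the plate swings about it and hangs down by its weight.
- hole_large (a point): Centre of the plate's large through-hole, 18.4 mm in diameter, at plate x = 0, y = +43 mm, halfway through the core; axes as the plate's. Turned over about its y axis (the line through both holes) the plate fits the pins again, handle then on the fixture's +x side; the other way round the large pin does not enter the small hole.
- hole_small (a point): Centre of the plate's small through-hole, 12.4 mm in diameter, at plate x = 0, y = -43 mm, halfway through the core. Axes as the plate's.
- rod_tray: Black tray, 127 x 178 x 23 mm, with four thin steel rods in it; origin at the centre of its underside. To be left alone.
- dial_gauge: Round dial gauge lying on its back, 107 x 60 x 22 mm; origin at the centre of its underside. To be left alone.
- screwdriver: Screwdriver with a yellow handle, 22 x 152 x 21 mm, lying beyond the fixture; origin at the centre of its underside. To be left alone.

How it is judged (in metres and radians):
On the way:
1. the plate is lifted clear of its pins (z of plate in the frame of fixture above 0.075 m), for 0.2 s.
At the end, for the whole second after the job is handed in: The plate lies at rest ribbed side up on the fixture, level within about 3.5 degrees, its centre no more than 2 mm above the fully seated height, each hole within 3 mm of its own pin (large on large, small on small); tray, dial gauge and screwdriver within 30 mm of where they were (angle between plate's own z axis and vertical above 3.08 rad and horizontal distance between hole_large and pin_large below 0.003 m and horizontal distance between hole_small and pin_small below 0.003 m and z of plate in the frame of fixture below 0.038 m and linear speed of plate below 0.02 m/s and distance of each of rod_tray, dial_gauge, screwdriver from where it was at the start of the episode below 0.03 m); the robot touches nothing.
It fails at once if the plate falls or slams over (turns faster than 10 rad/s) (angular speed of plate above 10 rad/s).
It fails at once if the tray, the dial gauge or the screwdriver is moved by more than 30 mm (distance of any of rod_tray, dial_gauge, screwdriver from where it was at the start of the episode above 0.03 m).
It also fails if it takes over 58 s, if anything falls off the work surface, if the arm or the gripper's body presses on something with over 40 N, if the wrist force passes 120 N, or if a joint passes its speed limit or range.

## Robot

A 6-joint arm with a two-finger parallel gripper is mounted at the origin on a cart in front of the work surface, level with it; the furniture and walls round the work are solid. World frame = base frame: x ahead of the robot, y to its left, z up, the work surface at z = 0. Lengths are in mm, angles in rad, forces in N, time in s.
With the tool pointing down it reaches from about 275 to 750 mm from the base axis. Payload 10.2 kg.
Tool frame: the origin (TCP) lies on the front face of the gripper's body, between the roots of the fingers; the fingertips stand 73 mm ahead of it and the grasp point (between the pads) lies 54 mm ahead of it; z points along the fingers, y is the direction in which the jaws open and shut (so a half turn about z gives the same grasp; the last joint's range is limited). The gripper opens to 85 mm and grips with 20 to 120 N. Pads are 22 mm wide; open, the fingers measure 114 mm over their backs; the gripper's body (76 mm by 85 mm) begins 54 mm behind the grasp point. The pads swing forward as they close: fully open they stand 13 mm farther back than shut.
Start: joints at [1.091, 0.313, 1.498, -0, 1.331, -0.223], TCP at [133.356, 507.787, 303.894] pointing down, gripper open.
Joint ranges: [-2.94, 2.94], [-0.97, 2.17], [0.19, 2.56], [-1.23, 4.37], [0.02, 3.11], [-2.88, 2.88]. Speed limits (rad/s): [2.39, 2.39, 3.01, 3.14, 3.14, 3.14].

## Interface

Orientations are given as a unit quaternion [w, x, y, z].
In Python, from rig import ctrl gives the robot as it stands.
- The arm moves only by the tool move_arm, never from a script. Its argument "series" is a list of rows, each a list of 3 entries, a list of its own where there are three numbers: the shift along the tool's x, y, z in mm, then the turn about the tool's z in degrees, then the opening, from 0 (shut) to 1 (fully open). In form: [[[tx, ty, tz], yaw, grip], ...]. A call has 1 to 10 rows; each row is the pose to reach, as a shift and turn from the pose commanded when the call began, along the tool's axes at that moment; what a row does not reach only later rows make up. A row lasts 1/8 s, in which the tool goes at most 62.5 mm and 10.7 degrees, less where a joint would pass 70% of its speed; a pose out of reach is approached as far as the arm can. A call with a gripper value outside its range is refused whole. The fingers move at their own pace and stop on an object; "force" is the grip in N (left out, the last holds). Time passes only in rows, so rows that repeat a pose let the fingers close. It gives the time, the measured TCP pose, the force and the opening at its end, in the units of the state.
- ctrl.sense(): the state, without advancing time (a new reading comes with each control period).
- ctrl.capture(name): name is "scene" or "top" or "wrist"; returns (picture, depth): 480x640x3 uint8, red, green, blue; 480x640 float32, mm along the optical axis (not along the pixel's ray), 0 where there is no reading.
- ctrl.camera_model(name): a dict with "fov_y" (degrees; the focal length in pixels is half the picture's height over the tangent of half this angle, whatever the lens; pixels are square), "cx", "cy" (the principal point, pixels), "dist_coeffs" ([k1, k2, p1, p2, k3] as OpenCV has them; the pictures are not rectified), "rvec" (rotation vector, rad) and "tvec" (3), from world to camera coordinates, as OpenCV has them. Camera axes: x right, y down, z forward; pixel columns grow to the right and rows downward; lengths in mm; the calibration is good to about 2 mm. A picture is of the moment at which its call begins: read the wrist's pose just before it. camera_model takes no time and is no camera call; for the wrist camera it gives the pose at the moment of the call.
- ctrl.finish_job(): hands the job in, once; it reports no verdict.
The state is a dict: "time_s": time; "joints": joint angles; "dq": joint speeds; "tau": joint torques, N m; "eef_pos": TCP position; "ee_rot": TCP orientation; "force": force on the tool from outside, world axes, zero at the start; "wrist_torque": the same for the moment, N m; "grip_width": opening from 0.0 (shut) to 1.0 (fully open).
Only numpy, scipy, OpenCV 4.12 (cv2) and the standard library are available. Lean on these libraries where they do the work, as an engineer would, in place of code of your own. Each camera call takes 0.05 s, during which the arm holds its last target.

## Working session

There is one attempt and no reset: what is moved stays moved. The work goes in short steps, Python scripts to look and compute and a tool call to move; the robot and the scene stay as the last step left them, time stands still between calls to the robot, and variables do not carry over. Pictures are saved under pics/ and viewed, and the job is handed in when it is done.

Besides the shell and the picture viewer there is one more tool, called after "Call:" by a JSON object that holds its "method" and its "body", one argument or row to a line. move_arm: Moves the arm, as the interface text tells. Its arguments: {"type":"object","properties":{"series":{"type":"array","items":{"type":"array"}},"force":{"type":"number"}},"required":["series"]}

```bash
ls; mkdir -p pics; cat > h.py <<'E'
import numpy as np, cv2
from scipy.spatial.transform import Rotation as R
from rig import ctrl
def K(m):
    f=240/np.tan(np.radians(m["fov_y"])/2); return np.array([[f,0,m["cx"]],[0,f,m["cy"]],[0,0,1]])
def cap(name,fn):
    m=ctrl.camera_model(name); p,d=ctrl.capture(name)
    cv2.imwrite("pics/"+fn+".png",p[:,:,::-1]); np.savez("pics/"+fn+".npz",d=d,rv=m["rvec"],tv=m["tvec"],K=K(m),dc=m["dist_coeffs"],p=p); return m,p,d
def load(fn): return np.load("pics/"+fn+".npz")
def unproj(z,uv,depth=None):
    uv=np.array(uv,float).reshape(-1,1,2)
    n=cv2.undistortPoints(uv,z["K"],z["dc"]).reshape(-1,2)
    d=np.array([z["d"][int(round(v)),int(round(u))] for u,v in uv.reshape(-1,2)]) if depth is None else depth
    pc=np.c_[n,np.ones(len(n))]*np.array(d)[:,None]
    Rm=cv2.Rodrigues(z["rv"])[0]; return (pc-z["tv"].reshape(3))@Rm
def atz(z,uv,h):
    uv=np.array(uv,float).reshape(-1,1,2)
    n=cv2.undistortPoints(uv,z["K"],z["dc"]).reshape(-1,2)
    Rm=cv2.Rodrigues(z["rv"])[0]; c=-Rm.T@z["tv"].reshape(3); r=np.c_[n,np.ones(len(n))]@Rm
    return c+r*((h-c[2])/r[:,2])[:,None]
def proj(z,P): return cv2.projectPoints(np.array(P,float).reshape(-1,3),z["rv"],z["tv"],z["K"],z["dc"])[0].reshape(-1,2)
E
python3 - <<'E'
from h import *
print(ctrl.sense())
cap("scene","s0");cap("top","t0")
E
```

```text
pics
{'time_s': 0.0, 'joints': array([ 1.09058540e+00,  3.13421076e-01,  1.49845433e+00, -2.51996702e-05,
        1.33101354e+00, -2.23407245e-01]), 'dq': array([ 2.24119786e-03, -4.89758498e-04, -9.21745920e-05,  3.90345827e-04,
       -8.12838364e-04, -1.30643262e-03]), 'tau': array([ 5.47138607e-04, -4.12264681e+01, -2.59743834e+01, -1.08923732e-04,
        4.18353666e-03,  4.20682591e-05]), 'eef_pos': array([133.28100134, 507.61741409, 303.34332808]), 'ee_rot': array([-2.11860883e-04,  1.28046300e-01,  9.91767979e-01, -6.12664080e-04]), 'force': array([-0.30473625,  0.60119335, -0.02914324]), 'wrist_torque': array([ 0.02521937, -0.00757353,  0.04772422]), 'grip_width': 1.0015026045360194}
```

View pics/s0.png

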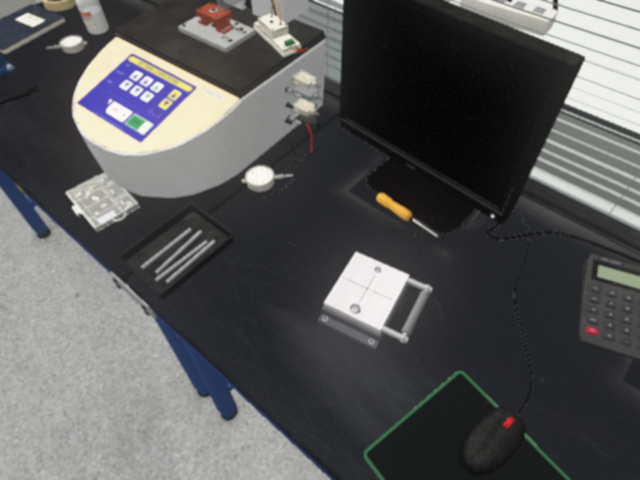

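View pics/t0.png

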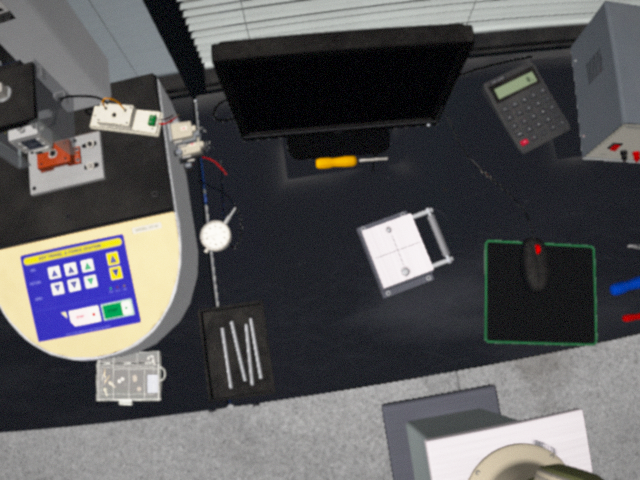

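The plate is at about (395,250) in "top", with its handle to the right (about (440,235)), the tray at (237,350), gauge at (215,236) and screwdriver at (350,162). Next I measure these.

```bash
python3 - <<'E'
from h import *
z=load("t0"); print(proj(z,[[0,0,0],[133,507,300],[500,0,0],[500,300,0]]))
Rm=cv2.Rodrigues(z["rv"])[0]; print("cam",-Rm.T@z["tv"].reshape(3))
p=z["p"]; 
im=cv2.resize(p[180:320,330:480][:,:,::-1],None,fx=5,fy=5,interpolation=cv2.INTER_CUBIC); cv2.imwrite("pics/t0c.png",im)
for n,uv in dict(pl=(395,250),h1=(405,272),h2=(392,228),g=(441,235),tray=(237,350),gauge=(215,236),sd=(350,162),mon=(345,130)).items(): print(n,unproj(z,[uv]).round(1))
z=load("s0"); print(proj(z,[[0,0,0],[133,507,300],[500,0,0],[500,300,0]]));Rm=cv2.Rodrigues(z["rv"])[0]; print("cam",-Rm.T@z["tv"].reshape(3))
im=cv2.resize(z["p"][240:360,310:440][:,:,::-1],None,fx=5,fy=5,interpolation=cv2.INTER_CUBIC); cv2.imwrite("pics/s0c.png",im)
E
```

```text
[[519.37290737 500.48907924]
 [214.68293778 522.06947526]
 [472.81893695 248.00136459]
 [324.3911655  271.3368118 ]]
cam [ 333.05099237  319.83074209 1088.05884479]
pl [[512.1 162.9  48.5]]
h1 [[468.6 150.6  41.9]]
h2 [[555.5 160.5  46.1]]
g [[527.4  69.8  46.3]]
tray [[374.1 488.4   6.8]]
gauge [[598.6 501.5  20.5]]
sd [[708.2 215.5  20.2]]
mon [[740.6 223.1 110.6]]
[[196.37972202 701.68178837]
 [-54.73845244 222.38258845]
 [439.89363747 365.36837543]
 [298.90048887 264.08109316]]
cam [147.14699022 -57.20681635 729.43127282]
```

View pics/t0c.png

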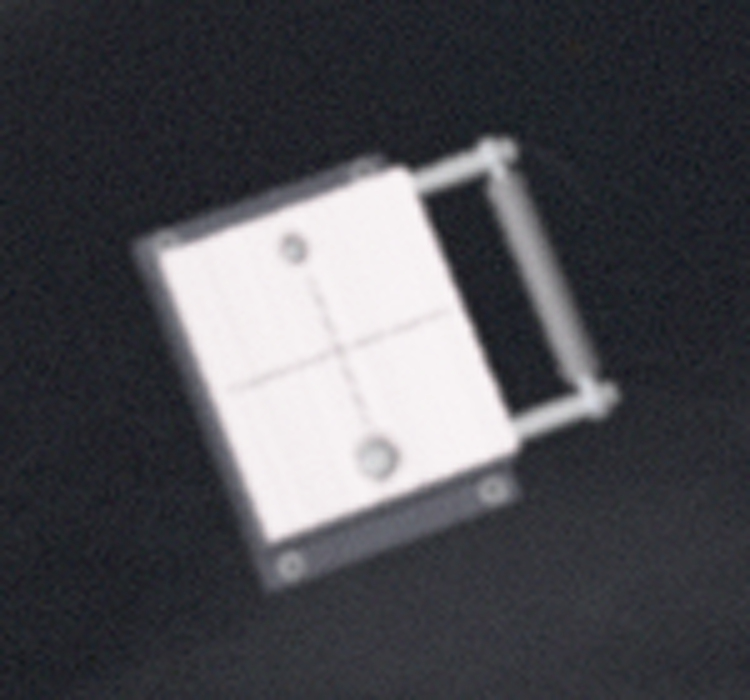

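View pics/s0c.png

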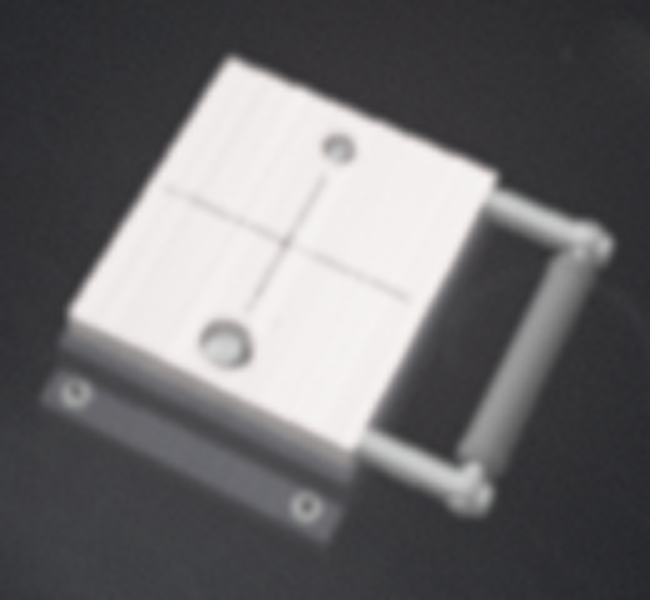

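```bash
cat > fit.py <<'E'
from h import *
from scipy.optimize import least_squares
P=np.array([[-50,58,6],[-50,-58,6],[50,-58,6],[50,58,6],[0,43,6],[0,-43,6]],float)
t=np.array([[520,445],[405,168],[160,252],[270,542],[378,458],[292,248]],float)
s=np.array([[355,450],[495,177],[232,57],[70,315],[225,343],[338,148]],float)
t=(t+.5)/5-.5+[330,180]; s=(s+.5)/5-.5+[310,240]
zt,zs=load("t0"),load("s0")
def world(q,P,z0=41): 
    c,si=np.cos(q[2]),np.sin(q[2]); return np.c_[q[0]+c*P[:,0]-si*P[:,1],q[1]+si*P[:,0]+c*P[:,1],z0+P[:,2]]
def run(use):
    f=lambda q: np.concatenate([(proj(z,world(q,P))-m).ravel() for z,m in use])
    r=least_squares(f,[512,155,1.9]); return r
for u in ([(zt,t)],[(zs,s)],[(zt,t),(zs,s)]):
    r=run(u); print(r.x,np.degrees(r.x[2]),np.abs(r.fun).max(),np.sqrt(np.mean(r.fun**2)))
E
python3 - <<'E'
from fit import *
from h import *
q=r.x
print("grip",world(q,np.array([[-86,0,0],[86,0,-5]])))
Q=R.from_quat([0.1280463,0.991768,0,0]) # x y z w
print(Q.as_matrix())
E
```

```text
[512.10827463 158.54359429   1.76829273] 101.31571010579829 0.842144176545446 0.4722208409871558
[514.03798411 158.56465038   1.76985479] 101.40521005149145 0.7425413382707688 0.4437991419277995
[513.10589231 158.47962714   1.76921698] 101.36866616073958 1.0740336091608924 0.5834901891009496
grip [[530.05831735  74.16702259  41.        ]
 [496.15346726 242.79223168  36.        ]]
[[-0.96720828  0.25398454  0.        ]
 [ 0.25398454  0.96720828  0.        ]
 [ 0.          0.         -1.        ]]
```

```bash
cat > mv.py <<'E'
from h import *
import json,sys
# commanded pose: pos, az of tool y (deg)
def rot(az):
    a=np.radians(az); y=np.array([np.cos(a),np.sin(a),0]); z=np.array([0,0,-1.]); return np.c_[np.cross(y,z),y,z]
def rel(cmd,az,tgt,az2):
    return (rot(az).T@(np.array(tgt)-np.array(cmd))).round(1), round(-(az2-az),1)
def apply(cmd,az,sh,yaw): return np.array(cmd)+rot(az)@np.array(sh), az-yaw
E
python3 - <<'E'
from mv import *
az0=np.degrees(np.arctan2(0.9672,0.25398));print(az0)
print(rel([133.356,507.787,303.894],az0,[530,74,245],101.4))
E
```

```text
75.28670841193276
(array([-493.8, -318.8,   58.9]), np.float64(-26.1))
```

Call:
{"method": "move_arm", "body": {
  "series": [
    [[-494,-319,59],-26.1,0.4],
    [[-494,-319,59],-26.1,0.4],
    [[-494,-319,59],-26.1,0.4],
    [[-494,-319,59],-26.1,0.4],
    [[-494,-319,59],-26.1,0.4],
    [[-494,-319,59],-26.1,0.4],
    [[-494,-319,59],-26.1,0.4],
    [[-494,-319,59],-26.1,0.4],
    [[-494,-319,59],-26.1,0.4],
    [[-494,-319,59],-26.1,0.4]
  ],
  "force": 60
}}

```text
time_s: 1.35
eef_pos: [531.3, 71.5, 244.2]
ee_rot: [-0.0, -0.098, 0.995, 0.0]
force: [0.4, 1.1, 0.8]
grip_width: 0.398
```

```bash
python3 - <<'E'
from mv import *
m,p,d=cap("wrist","w1"); s=ctrl.sense(); print(s["eef_pos"],s["ee_rot"],s["dq"].round(3),s["time_s"])
z=load("w1"); from fit import world,r
print(r.x); print(proj(z,world(r.x,np.array([[-86,0,0],[-86,51,0],[-86,-51,0],[0,43,6],[0,-43,6],[50,58,6],[-50,58,6]]))).round(0))
E
```

```text
[533.50208494  68.56783009 243.56412986] [-2.20871990e-05 -9.72618982e-02  9.95258612e-01 -6.47142151e-04] [ 0.069 -0.046  0.065  0.01  -0.008  0.087] 1.4
[512.10827463 158.54359429   1.76829273] 101.31571010579829 0.842144176545446 0.4722208409871558
[514.03798411 158.56465038   1.76985479] 101.40521005149145 0.7425413382707688 0.4437991419277995
[513.10589231 158.47962714   1.76921698] 101.36866616073958 1.0740336091608924 0.5834901891009496
[513.10589231 158.47962714   1.76921698]
[[319. 224.]
 [319. 147.]
 [318. 293.]
 [455. 162.]
 [442. 286.]
 [537. 138.]
 [377. 137.]]
```

View pics/w1.png

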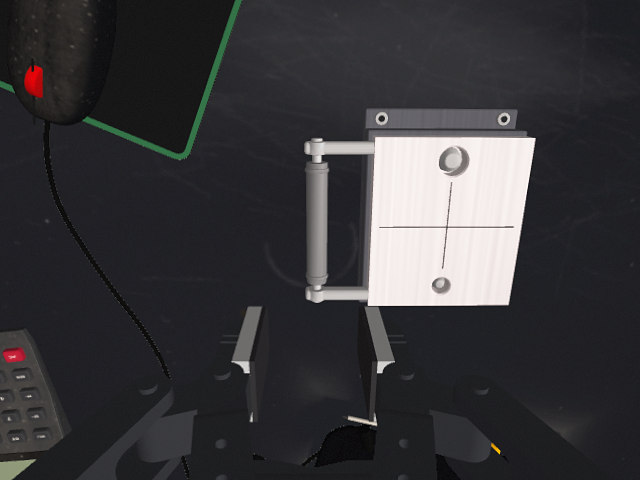

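The wrist view shows the grip tube at about (317,224), large hole (454,161) and small hole (441,285), all within 3 px of prediction. The arm was still settling, so I'll wait and measure again.

Call:
{"method": "move_arm", "body": {
  "series": [
    [[0,0,0],0,0.36],
    [[0,0,0],0,0.36],
    [[0,0,0],0,0.36],
    [[0,0,0],0,0.36]
  ]
}}

```text
time_s: 1.9
eef_pos: [529.9, 74.4, 245.1]
ee_rot: [0.0, -0.1, 0.995, -0.0]
force: [1.1, -0.5, -0.4]
grip_width: 0.36
```

```bash
python3 - <<'E'
from mv import *
s=ctrl.sense(); m,p,d=cap("wrist","w2");  print(s["eef_pos"],s["ee_rot"],s["dq"].round(3),s["time_s"])
z=load("w2"); 
im=p[110:330,290:550][:,:,::-1]; cv2.imwrite("pics/w2c.png",cv2.resize(im,None,fx=3,fy=2.7 if 0 else 2.7,interpolation=cv2.INTER_CUBIC))
E
```

```text
[529.85014557  74.37619634 245.12121457] [ 1.33999681e-04 -9.96750661e-02  9.95020031e-01 -1.28558630e-05] [-0.005  0.004 -0.004 -0.    -0.    -0.   ] 1.9
```

View pics/w2c.png

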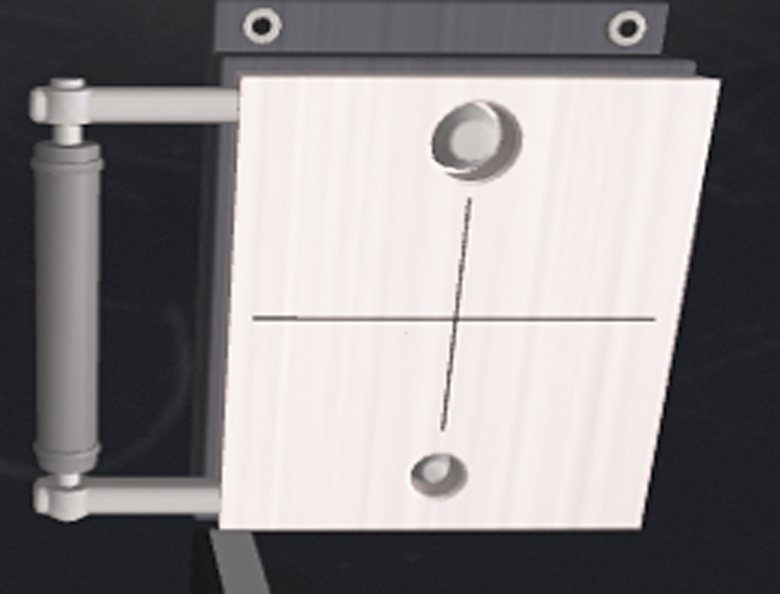

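```bash
cat > fitw.py <<'E'
from h import *
from scipy.optimize import least_squares
from fit import world
P=np.array([[-50,58,6],[50,58,6],[50,-58,6],[-50,-58,6],[0,43,6],[0,-43,6],[0,0,6]],float)
w=np.array([[239,76],[720,79],[641,529],[219,527],[476,141],[439,475],[456,319]],float)
w=(w+.5)/[3,2.7]-.5+[290,110]
z=load("w2")
r=least_squares(lambda q:(proj(z,world(q,P))-w).ravel(),[513,158.5,1.769]); q=r.x
E
python3 - <<'E'
from fitw import *
print(q,np.degrees(q[2])); print(r.fun.reshape(-1,2).round(2))
g=world(q,np.array([[-86,0,0],[86,0,-5]]));print(g)
r2=least_squares(lambda k:(proj(z,world(k[:3],P,k[3]))-w).ravel(),[513,158.5,1.769,41]);print(r2.x,np.abs(r2.fun).max())
tube=(np.array([[68,155],[68,458]])+.5)/[3,2.7]-.5+[290,110]
a=atz(z,tube,41); print(a, np.degrees(np.arctan2(*(a[0]-a[1])[[1,0]]))-90, a.mean(0))
E
```

```text
[512.10827463 158.54359429   1.76829273] 101.31571010579829 0.842144176545446 0.4722208409871558
[514.03798411 158.56465038   1.76985479] 101.40521005149145 0.7425413382707688 0.4437991419277995
[513.10589231 158.47962714   1.76921698] 101.36866616073958 1.0740336091608924 0.5834901891009496
[513.08514243 157.22589361   1.77101382] 101.47161708239138
[[ 0.95  0.14]
 [-0.18 -0.07]
 [-0.44 -0.84]
 [ 0.5   0.39]
 [-0.25  0.5 ]
 [-0.56  0.31]
 [-0.11 -0.64]]
[[530.18903566  72.94388582  41.        ]
 [495.9812492  241.5079014   36.        ]]
[512.89230224 156.88003545   1.77110204  41.96378084] 0.7174364995773885
[[492.07609869  65.24408108  41.        ]
 [569.95535915  80.97979501  41.        ]] -258.5770254046034 [531.01572892  73.11193805  41.        ]
```

Call:
{"method": "move_arm", "body": {
  "series": [
    [[0,-1,25],0,0.36],
    [[0,-1,50],0,0.36],
    [[0,-1,75],0,0.36],
    [[0,-1,100],0,0.36],
    [[0,-1,120],0,0.36],
    [[0,-1,135],0,0.36],
    [[0,-1,145],0,0.36],
    [[0,-1,150],0,0.36],
    [[0,-1,150],0,0.36],
    [[0,-1,150],0,0.36]
  ]
}}

```text
time_s: 3.2
eef_pos: [530.6, 72.8, 95.4]
ee_rot: [0.0, -0.099, 0.995, -0.0]
force: [0.9, -1.0, 0.4]
grip_width: 0.359
```

```bash
python3 - <<'E'
from mv import *
s=ctrl.sense(); m,p,d=cap("wrist","w3");  print(s["eef_pos"],s["force"],s["time_s"])
cap("scene","s3")
im=load("s3")["p"][220:380,320:480][:,:,::-1]
cv2.imwrite("pics/w3c.png",np.hstack([cv2.resize(im,(480,480),interpolation=cv2.INTER_CUBIC),p[:,200:520,::-1]]))
E
```

```text
[530.57578819  72.79981003  95.39851054] [ 0.89486748 -1.02415627  0.35583716] 3.2
```

View pics/w3c.png

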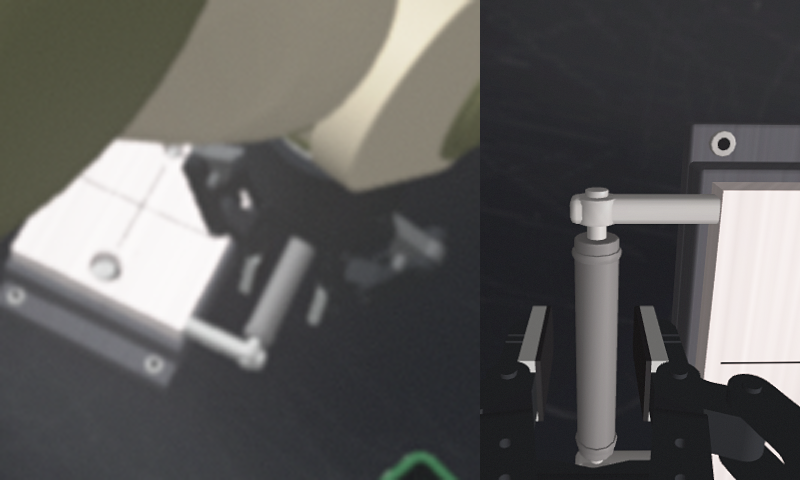

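The two fingers straddle the tube (tube at about (597,340), pads at (535,360) and (655,360) in the composite), with no contact force. I'll close the gripper.

Call:
{"method": "move_arm", "body": {
  "series": [
    [[0,0,0],0,0.1],
    [[0,0,0],0,0.1],
    [[0,0,0],0,0.1],
    [[0,0,0],0,0.1],
    [[0,0,0],0,0.1]
  ],
  "force": 70
}}

```text
time_s: 3.92
eef_pos: [530.4, 72.8, 95.0]
ee_rot: [0.0, -0.099, 0.995, -0.0]
force: [0.1, -0.6, 2.9]
grip_width: 0.141
```

```bash
python3 - <<'E'
import numpy as np
p=lambda f:(134-134.45*np.cos(np.radians(f)), 134.45*np.sin(np.radians(f))-11)
for a in [4.7,6,8,10,12,14,17,20,24,28,32,38,44,50,56,62,68,74,80,85]:
    print(a,np.round(p(a),1), np.round(np.array(p(a))-p(32),1))
E
```

```text
4.7 [0. 0.] [-20.  -60.2]
6 [0.3 3.1] [-19.7 -57.2]
8 [0.9 7.7] [-19.1 -52.5]
10 [ 1.6 12.3] [-18.4 -47.9]
12 [ 2.5 17. ] [-17.5 -43.3]
14 [ 3.5 21.5] [-16.4 -38.7]
17 [ 5.4 28.3] [-14.6 -31.9]
20 [ 7.7 35. ] [-12.3 -25.3]
24 [11.2 43.7] [ -8.8 -16.6]
28 [15.3 52.1] [-4.7 -8.1]
32 [20.  60.2] [0. 0.]
38 [28.1 71.8] [ 8.1 11.5]
44 [37.3 82.4] [17.3 22.1]
50 [47.6 92. ] [27.6 31.7]
56 [ 58.8 100.5] [38.8 40.2]
62 [ 70.9 107.7] [50.9 47.5]
68 [ 83.6 113.7] [63.7 53.4]
74 [ 96.9 118.2] [77. 58.]
80 [110.7 121.4] [90.7 61.2]
85 [122.3 122.9] [102.3  62.7]
```

Call:
{"method": "move_arm", "body": {
  "series": [
    [[0,0.3,-3],0,0.1],
    [[0,0.9,-7.7],0,0.1],
    [[0,1.6,-12.3],0,0.1],
    [[0,2.5,-17],0,0.1],
    [[0,3.5,-21.5],0,0.1],
    [[0,5.4,-28.3],0,0.1],
    [[0,7.7,-35],0,0.1],
    [[0,11,-43.5],0,0.1],
    [[0,15,-52],0,0.1],
    [[0,20,-60],0,0.1]
  ]
}}

```text
time_s: 5.18
eef_pos: [526.4, 92.6, 155.6]
ee_rot: [0.0, -0.099, 0.995, -0.0]
force: [-0.4, -0.7, -2.3]
grip_width: 0.137
```

```bash
python3 - <<'E'
from mv import *
cap("scene","s4"); cap("top","t4")
a=load("s4")["p"][160:400,260:500][:,:,::-1];b=load("t4")["p"][170:310,320:460][:,:,::-1]
cv2.imwrite("pics/s4c.png",np.hstack([cv2.resize(x,(400,400),interpolation=cv2.INTER_CUBIC) for x in (a,b)]))
E
```

```text
(no output)
```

View pics/s4c.png

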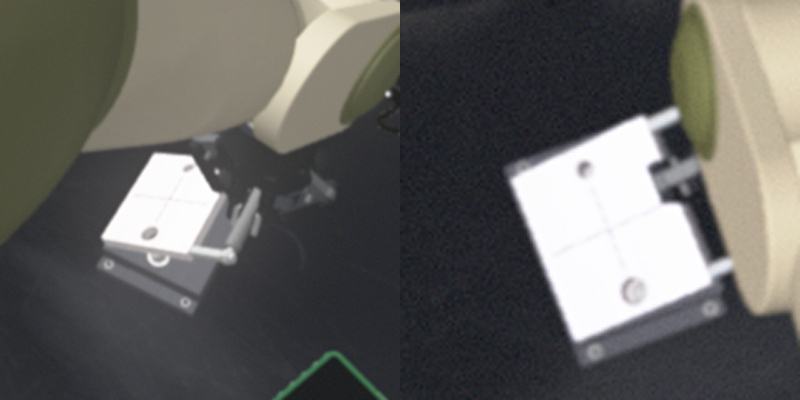

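The plate tilts about its free edge with the handle rising and the pins clear. I'll continue the arc.

Call:
{"method": "move_arm", "body": {
  "series": [
    [[0,8,-11.5],0,0.1],
    [[0,17.5,-22],0,0.1],
    [[0,27.5,-32],0,0.1],
    [[0,39,-40.5],0,0.1],
    [[0,51,-48],0,0.1],
    [[0,64,-54],0,0.1],
    [[0,77,-58.5],0,0.1],
    [[0,90,-62],0,0.1],
    [[0,97,-66],0,0.1],
    [[0,102,-75],0,0.1]
  ]
}}

```text
time_s: 6.52
eef_pos: [505.7, 192.8, 229.3]
ee_rot: [-0.001, -0.099, 0.995, 0.0]
force: [0.5, -0.6, -4.0]
grip_width: 0.137
```

Call:
{"method": "move_arm", "body": {
  "series": [
    [[0,0,-12],0,0.1],
    [[0,0,-25],0,0.1],
    [[0,0,-38],0,0.1],
    [[0,0,-48],0,0.1],
    [[0,0,-54],0,0.1],
    [[0,0,-56],0,0.1],
    [[0,0,-56],0,0.1],
    [[0,0,-56],0,0.1]
  ]
}}

```text
time_s: 7.52
eef_pos: [506.1, 192.4, 285.5]
ee_rot: [-0.0, -0.099, 0.995, 0.0]
force: [0.4, 0.7, -4.2]
grip_width: 0.139
```

```bash
python3 - <<'E'
from mv import *
cap("scene","s5"); cap("top","t5"); print(ctrl.sense())
a=load("s5")["p"][160:400,260:500][:,:,::-1];b=load("t5")["p"][170:310,320:460][:,:,::-1]
cv2.imwrite("pics/s5c.png",np.hstack([cv2.resize(x,(400,400),interpolation=cv2.INTER_CUBIC) for x in (a,b)]))
E
```

```text
{'time_s': 7.625, 'joints': array([ 1.46828912e-01,  3.63714051e-01,  1.47595518e+00,  7.17777344e-05,
        1.30252116e+00, -1.62280342e+00]), 'dq': array([-0.00039748, -0.00132299, -0.00139744, -0.00032575,  0.00069935,
        0.00025731]), 'tau': array([-1.10672156e-01, -4.55193400e+01, -2.72654879e+01, -3.79462482e-02,
       -4.64759273e-05, -5.27336724e-06]), 'eef_pos': array([506.17893439, 192.43822547, 285.59542114]), 'ee_rot': array([-3.00170782e-04, -9.92448305e-02,  9.95063000e-01,  2.03991447e-05]), 'force': array([ 0.08539899,  0.32921201, -4.25740223]), 'wrist_torque': array([0.02790573, 0.00868187, 0.02282748]), 'grip_width': 0.14035098881002347}
```

View pics/s5c.png

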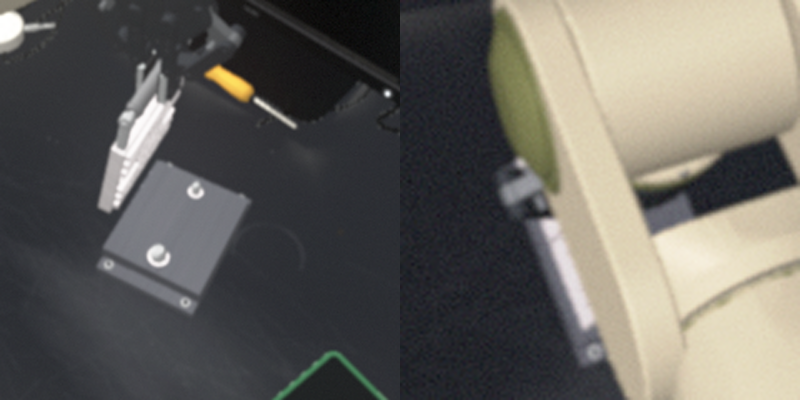

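Plate hangs vertically, clear of the pins (seen free at the fixture). I'll carry it back over the fixture's −x side.

Call:
{"method": "move_arm", "body": {
  "series": [
    [[0,-3,0],0,0.1],
    [[0,-9,0],0,0.1],
    [[0,-18,0],0,0.1],
    [[0,-28,0],0,0.1],
    [[0,-39,0],0,0.1],
    [[0,-50,0],0,0.1],
    [[0,-60,0],0,0.1],
    [[0,-68,0],0,0.1],
    [[0,-74,0],0,0.1],
    [[0,-76,0],0,0.1]
  ]
}}

```text
time_s: 8.88
eef_pos: [521.3, 117.6, 285.9]
ee_rot: [-0.0, -0.099, 0.995, 0.0]
force: [-0.2, 0.5, -3.6]
grip_width: 0.139
```

Call:
{"method": "move_arm", "body": {
  "series": [
    [[0,0,5],0,0.1],
    [[0,0,14],0,0.1],
    [[0,0,24],0,0.1],
    [[0,0,34],0,0.1],
    [[0,0,44],0,0.1],
    [[0,0,52],0,0.1],
    [[0,0,58],0,0.1],
    [[0,0,61],0,0.1],
    [[0,0,61],0,0.1],
    [[0,0,61],0,0.1]
  ]
}}

```text
time_s: 10.12
eef_pos: [521.4, 117.9, 225.2]
ee_rot: [0.0, -0.099, 0.995, -0.0]
force: [-0.8, -1.5, -4.3]
grip_width: 0.139
```

```bash
python3 - <<'E'
from mv import *
cap("scene","s6"); cap("wrist","w6"); print(ctrl.sense()["force"])
a=load("s6")["p"][200:360,280:440][:,:,::-1];b=load("w6")["p"][:,80:560,::-1]
cv2.imwrite("pics/s6c.png",np.hstack([cv2.resize(x,(400,400),interpolation=cv2.INTER_CUBIC) for x in (a,b)]))
E
```

```text
[ 0.3672756  -0.28531986 -5.20523445]
```

View pics/s6c.png

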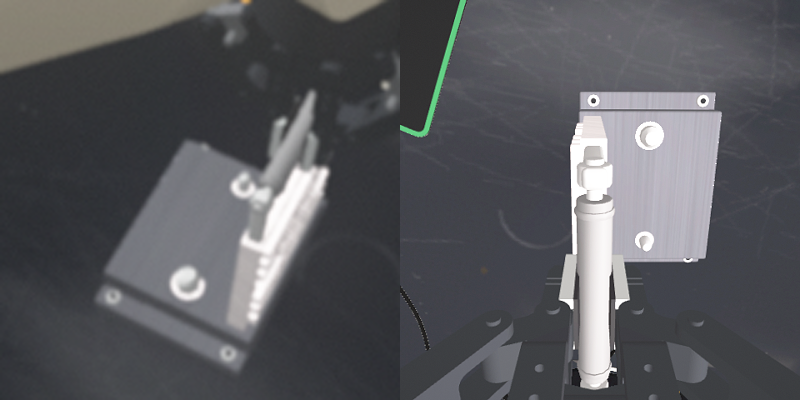

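The plate hangs near the fixture's −x edge, ribs facing −x. Both pins are visible in the wrist view (about (649,134) and (645,240) in the composite), so I'll check the fixture pose from them.

```bash
python3 - <<'E'
from h import *
p=load("w6")["p"][100:330,260:480][:,:,::-1]
cv2.imwrite("pics/w6c.png",cv2.resize(p,None,fx=2.6,fy=2.6,interpolation=cv2.INTER_CUBIC))
E
```

```text
(no output)
```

View pics/w6c.png

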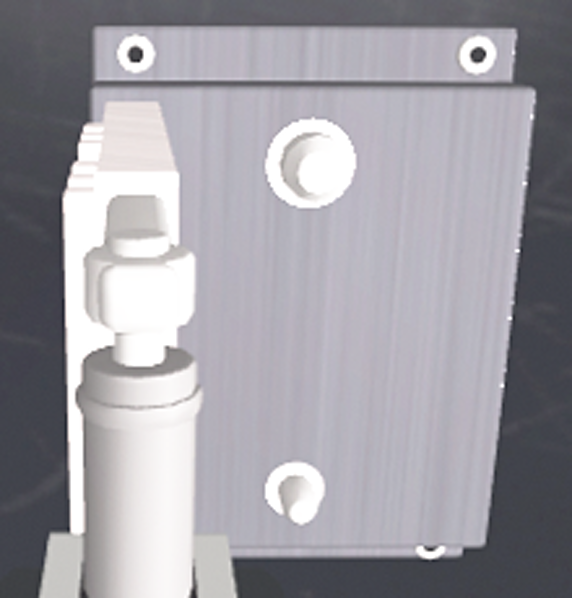

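```bash
python3 - <<'E' | tail -20
from h import *
from fit import world
from scipy.optimize import least_squares
z=load("w6")
P=np.array([[0,43,30],[0,-43,30],[-53,61,30],[53,61,30],[53,-61,30],[0,43,44],[0,-43,44]],float)
w=np.array([[310,163],[294,491],[91,88],[536,88],[484,547],[326,166],[300,508]],float)
w=(w+.5)/2.6-.5+[260,100]
for sel in ([0,1,2,3,4,5,6],[0,1]):
    r=least_squares(lambda q:(proj(z,world(q,P[sel],0))-w[sel]).ravel(),[513,158.5,1.769])
    print(r.x,np.degrees(r.x[2])); print(r.fun.reshape(-1,2).round(2))
q=r.x
from mv import *
print(ctrl.sense()["eef_pos"],ctrl.sense()["time_s"])
E
```

```text
[512.10827463 158.54359429   1.76829273] 101.31571010579829 0.842144176545446 0.4722208409871558
[514.03798411 158.56465038   1.76985479] 101.40521005149145 0.7425413382707688 0.4437991419277995
[513.10589231 158.47962714   1.76921698] 101.36866616073958 1.0740336091608924 0.5834901891009496
[512.8892412  157.34964265   1.76650978] 101.21355483424183
[[ 0.57 -0.38]
 [-0.02 -1.43]
 [-0.41 -1.41]
 [ 1.25 -0.31]
 [ 0.42  0.22]
 [-2.09  2.13]
 [ 0.47  1.24]]
[513.48558879 157.32403054   1.77079567] 101.45911851199237
[[-0.    0.55]
 [-0.   -0.67]]
[521.33296501 117.89209436 225.14494503] 10.225
```

Call:
{"method": "move_arm", "body": {
  "series": [
    [[0,0,4],0,0.1],
    [[0,3,5.5],0,0.1],
    [[0,10,6],0,0.1],
    [[0,20,6.5],0,0.1],
    [[0,28,7.5],0,0.1],
    [[0,36,9],0,0.1],
    [[0,44,11.5],0,0.1],
    [[0,44,11.5],0,0.1]
  ]
}}

```text
time_s: 11.22
eef_pos: [512.7, 162.1, 214.5]
ee_rot: [0.001, -0.1, 0.995, 0.0]
force: [-2.2, 2.4, 9.6]
grip_width: 0.139
```

```bash
python3 - <<'E'
from mv import *
cap("scene","s7"); cap("wrist","w7"); print(ctrl.sense()["force"])
a=load("s7")["p"][200:360,280:440][:,:,::-1];b=load("w7")["p"][:,80:560,::-1]
cv2.imwrite("pics/s7c.png",np.hstack([cv2.resize(x,(400,400),interpolation=cv2.INTER_CUBIC) for x in (a,b)]))
E
```

```text
[-2.63868188  2.52094817  7.3853431 ]
```

View pics/s7c.png

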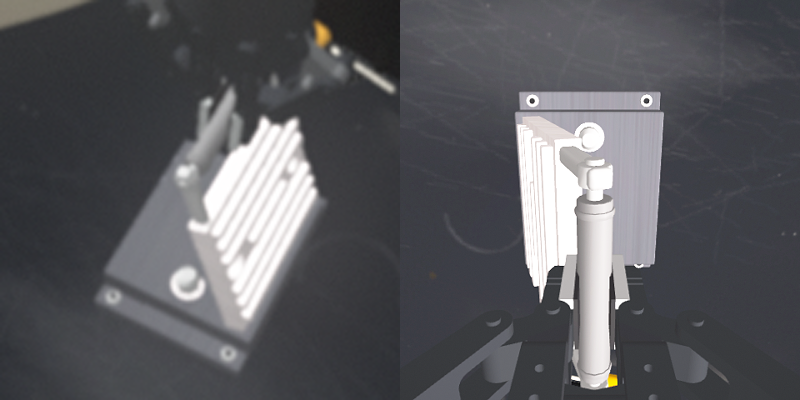

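The plate leans the right way, ribs up, with its free edge on the seat and the handle over the centre. I'll continue the arc.

```bash
python3 - <<'E'
import numpy as np
def t(th,pv): a=np.radians(th); return np.array([pv+136*np.cos(a)-6*np.sin(a),136*np.sin(a)+6*np.cos(a)])
for th in range(72,34,-3): print(th,(t(th,-32)-[4,129.5]).round(1))
b=t(36,-32)
for th,pv in [(36,-32),(35,-35),(34,-39),(33,-43),(32,-47),(31,-49.5),(29,-49.5),(27,-49.5),(25,-49.5),(23,-49.5),(21,-49.5),(20,-49.5)]: print(th,pv,(t(th,pv)-b).round(1), t(th,pv).round(1))
E
```

```text
72 [0.3 1.7]
69 [ 7.1 -0.4]
66 [13.8 -2.8]
63 [20.4 -5.6]
60 [26.8 -8.7]
57 [ 33.  -12.2]
54 [ 39.1 -15.9]
51 [ 44.9 -20. ]
48 [ 50.5 -24.4]
45 [ 55.9 -29.1]
42 [ 61.1 -34. ]
39 [ 65.9 -39.2]
36 [ 70.5 -44.7]
36 -32 [0. 0.] [74.5 84.8]
35 -35 [-1.5 -1.9] [73.  82.9]
34 -39 [-4.1 -3.8] [70.4 81. ]
33 -43 [-6.7 -5.7] [67.8 79.1]
32 -47 [-9.3 -7.6] [65.2 77.2]
31 -49.5 [-10.5  -9.6] [64.  75.2]
29 -49.5 [ -8.  -13.6] [66.5 71.2]
27 -49.5 [ -5.5 -17.7] [69.  67.1]
25 -49.5 [ -3.3 -21.9] [71.2 62.9]
23 -49.5 [ -1.2 -26.1] [73.3 58.7]
21 -49.5 [  0.8 -30.5] [75.3 54.3]
20 -49.5 [  1.7 -32.6] [76.2 52.2]
```

Call:
{"method": "move_arm", "body": {
  "series": [
    [[0,7,0],0,0.1],
    [[0,14,3],0,0.1],
    [[0,20.5,5.5],0,0.1],
    [[0,27,9],0,0.1],
    [[0,33,12],0,0.1],
    [[0,39,16],0,0.1],
    [[0,45,20],0,0.1],
    [[0,50.5,24.5],0,0.1],
    [[0,56,29],0,0.1],
    [[0,61,34],0,0.1]
  ]
}}

```text
time_s: 12.58
eef_pos: [500.4, 221.0, 178.8]
ee_rot: [-0.0, -0.099, 0.995, -0.0]
force: [-0.5, 2.4, 0.3]
grip_width: 0.135
```

Call:
{"method": "move_arm", "body": {
  "series": [
    [[0,5,5],0,0.1],
    [[0,9.5,10.5],0,0.1],
    [[0,9.5,10.5],0,0.1]
  ]
}}

```text
time_s: 12.95
eef_pos: [498.4, 230.2, 168.2]
ee_rot: [-0.001, -0.099, 0.995, -0.0]
force: [0.1, -0.9, -1.9]
grip_width: 0.138
```

```bash
python3 - <<'E'
from mv import *
cap("scene","s8"); cap("wrist","w8"); print(ctrl.sense()["force"])
a=load("s8")["p"][200:360,280:440][:,:,::-1];b=load("w8")["p"][:,80:560,::-1]
cv2.imwrite("pics/s8c.png",np.hstack([cv2.resize(x,(400,400),interpolation=cv2.INTER_CUBIC) for x in (a,b)]))
E
```

```text
[ 0.35431685 -1.04330001 -2.76184034]
```

View pics/s8c.png

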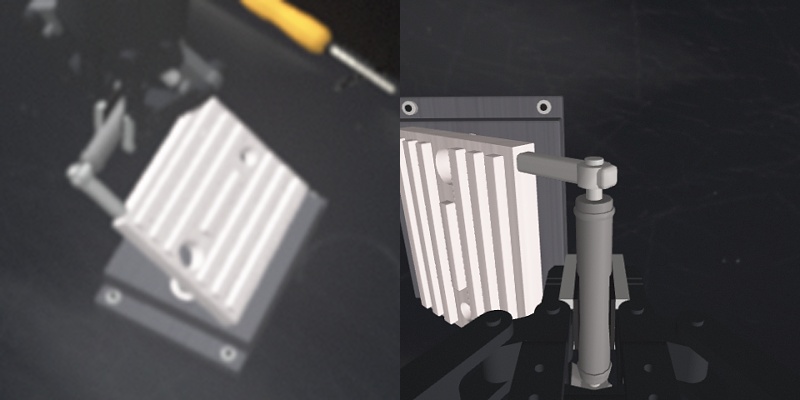

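The plate lies at about 36°, with the large hole now aligned near its pin. I'll slide the edge back to −50 while lowering.

Call:
{"method": "move_arm", "body": {
  "series": [
    [[0,-1.5,2],0,0.1],
    [[0,-4,4],0,0.1],
    [[0,-7,6],0,0.1],
    [[0,-9.5,8],0,0.1],
    [[0,-10.5,10],0,0.1],
    [[0,-8,14],0,0.1],
    [[0,-5.5,18],0,0.1],
    [[0,-3.5,22],0,0.1],
    [[0,-1,26],0,0.1],
    [[0,-1,26],0,0.1]
  ]
}}

```text
time_s: 14.3
eef_pos: [498.7, 229.3, 142.5]
ee_rot: [-0.0, -0.099, 0.995, -0.0]
force: [-0.9, -0.5, -2.9]
grip_width: 0.139
```

```bash
python3 - <<'E'
from mv import *
cap("scene","s9"); cap("top","w9"); s=ctrl.sense(); print(s["force"],s["eef_pos"])
d=s["eef_pos"]-[513.1,157.3,84]; print(-.198*d[0]+.980*d[1],-.98*d[0]-.198*d[1],d[2])
a=load("s9")["p"][200:360,280:440][:,:,::-1];b=load("w9")["p"][170:310,320:460,::-1]
cv2.imwrite("pics/s9c.png",np.hstack([cv2.resize(x,(400,400),interpolation=cv2.INTER_CUBIC) for x in (a,b)]))
E
```

```text
[-0.43087841 -0.75292955 -3.14017264] [498.82989296 229.2000299  142.91748522]
73.2875104981574 -0.2515010165390379 58.91748521843439
```

View pics/s9c.png

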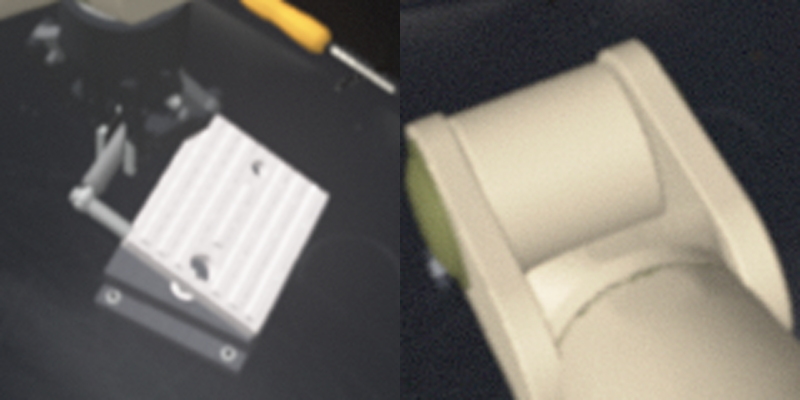

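Call:
{"method": "move_arm", "body": {
  "series": [
    [[0,1.4,3.5],0,0.1],
    [[0,2.5,6.5],0,0.1],
    [[0,4,10],0,0.1],
    [[0,5,13.5],0,0.1],
    [[0,6.2,17],0,0.1],
    [[0,7.3,20],0,0.1],
    [[0,8.3,23.5],0,0.1],
    [[0,9.2,27],0,0.1],
    [[0,9.2,27],0,0.1]
  ]
}}

```text
time_s: 15.52
eef_pos: [497.0, 238.1, 115.6]
ee_rot: [-0.0, -0.099, 0.995, -0.0]
force: [1.0, -0.6, -2.2]
grip_width: 0.136
```

```bash
python3 - <<'E'
from mv import *
cap("scene","s10"); cap("wrist","w10"); s=ctrl.sense(); print(s["force"],s["eef_pos"])
d=s["eef_pos"]-[513.1,157.3,84]; print(-.198*d[0]+.980*d[1],-.98*d[0]-.198*d[1],d[2])
a=load("s10")["p"][220:350,290:420][:,:,::-1];b=load("w10")["p"][:,80:560,::-1]
cv2.imwrite("pics/s10c.png",np.hstack([cv2.resize(x,(400,400),interpolation=cv2.INTER_CUBIC) for x in (a,b)]))
E
```

```text
[ 0.22460973 -0.37436512 -2.1254436 ] [497.05103244 238.09941408 115.91538213]
82.3611213712725 -0.27029577890927925 31.915382126533842
```

View pics/s10c.png

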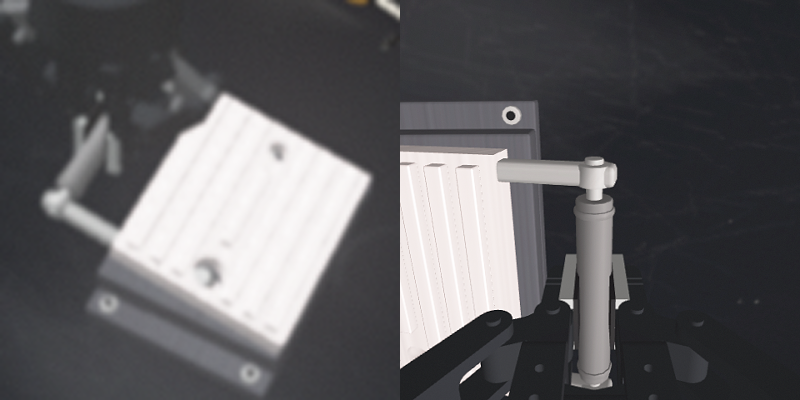

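The pins show inside the holes and the force is only about half the plate's weight, so I'll lower on.

Call:
{"method": "move_arm", "body": {
  "series": [
    [[0,0.7,3.5],0,0.1],
    [[0,1.4,7],0,0.1],
    [[0,2,10.5],0,0.1],
    [[0,2.5,14],0,0.1],
    [[0,2.8,17],0,0.1],
    [[0,3,19.5],0,0.1],
    [[0,3.1,22],0,0.1],
    [[0,3.1,22],0,0.1]
  ]
}}

```text
time_s: 16.62
eef_pos: [496.4, 241.3, 93.7]
ee_rot: [-0.0, -0.099, 0.995, 0.0]
force: [0.6, 2.7, -2.5]
grip_width: 0.139
```

Call:
{"method": "move_arm", "body": {
  "series": [
    [[0,0,1.5],0,0.1],
    [[0,0,3],0,0.1],
    [[0,0,3.8],0,0.1],
    [[0,0,3.8],0,0.1]
  ]
}}

```text
time_s: 17.12
eef_pos: [496.4, 241.3, 90.3]
ee_rot: [0.0, -0.099, 0.995, 0.0]
force: [-1.7, 3.6, 2.2]
grip_width: 0.136
```

```bash
python3 - <<'E'
from mv import *
cap("scene","s11"); cap("wrist","w11"); s=ctrl.sense(); print(s["force"],s["eef_pos"])
d=s["eef_pos"]-[513.1,157.3,84]; print(-.198*d[0]+.980*d[1],-.98*d[0]-.198*d[1],d[2])
a=load("s11")["p"][220:350,290:420][:,:,::-1];b=load("w11")["p"][:,80:560,::-1]
cv2.imwrite("pics/s11c.png",np.hstack([cv2.resize(x,(400,400),interpolation=cv2.INTER_CUBIC) for x in (a,b)]))
E
```

```text
[-1.78361379  3.91939537  2.73015207] [496.44050743 241.29041624  90.3260543 ]
85.60918744293545 -0.3037996982224982 6.326054296315689
```

View pics/s11c.png

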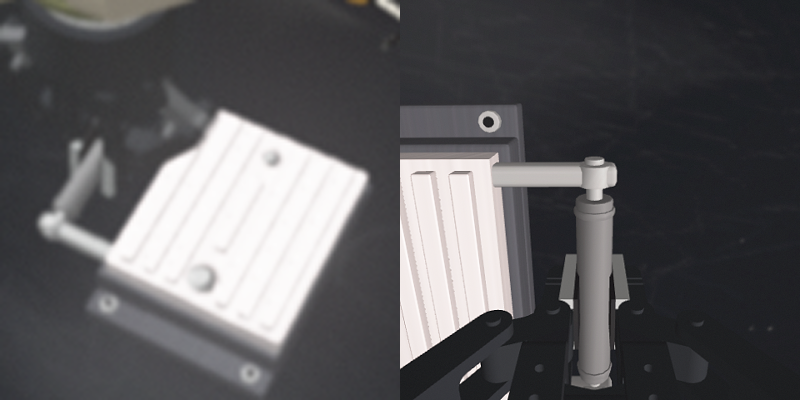

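Call:
{"method": "move_arm", "body": {
  "series": [
    [[0,0,0.5],0,0.1],
    [[0,0,0.5],0,0.2],
    [[0,0,0.5],0,0.28],
    [[0,0,0.5],0,0.34],
    [[0,0,0.5],0,0.36],
    [[0,0,0.5],0,0.36]
  ]
}}

```text
time_s: 17.98
eef_pos: [496.4, 241.2, 89.6]
ee_rot: [-0.0, -0.099, 0.995, -0.0]
force: [-0.2, -0.3, 0.9]
grip_width: 0.362
```

Call:
{"method": "move_arm", "body": {
  "series": [
    [[0,0,-5],0,0.36],
    [[0,0,-15],0,0.36],
    [[0,0,-30],0,0.36],
    [[0,0,-50],0,0.36],
    [[0,0,-75],0,0.36],
    [[0,0,-100],0,0.36],
    [[0,0,-125],0,0.36],
    [[0,0,-145],0,0.36],
    [[0,0,-150],0,0.36],
    [[0,0,-150],0,0.36]
  ]
}}

```text
time_s: 19.23
eef_pos: [496.3, 241.2, 239.7]
ee_rot: [0.0, -0.099, 0.995, 0.0]
force: [-0.6, -0.2, -0.3]
grip_width: 0.357
```

```bash
python3 - <<'E'
from mv import *
cap("scene","s12"); cap("wrist","w12"); s=ctrl.sense(); print(s["force"],s["eef_pos"],s["time_s"])
a=load("s12")["p"][220:350,290:420][:,:,::-1];b=load("w12")["p"][:,80:560,::-1]
cv2.imwrite("pics/s12c.png",np.hstack([cv2.resize(x,(400,400),interpolation=cv2.INTER_CUBIC) for x in (a,b)]))
E
```

```text
[-0.05856197  0.91777028 -0.45254924] [496.13318495 241.13486269 238.8869143 ] 19.325
```

View pics/s12c.png

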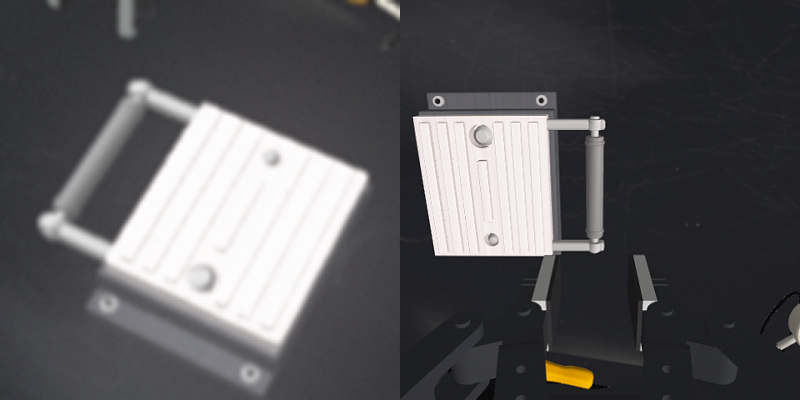

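The plate is ribs up with the pins showing in both holes and the handle now on the +x side. I'll check height and level from depth.

```bash
python3 - <<'E'
from mv import *
for n in ("w12","s12"):
    z=load(n); d=z["d"]; v,u=np.mgrid[0:480,0:640]; u=u.ravel();v=v.ravel(); ok=d.ravel()>0; u,v=u[ok],v[ok]
    P=unproj(z,np.c_[u,v]); e=P-[513.1,157.3,0]; X=-.198*e[:,0]+.98*e[:,1]; Y=-.98*e[:,0]-.198*e[:,1]; Z=P[:,2]
    s=(abs(X)<46)&(abs(Y)<54)&(Z>30)&(Z<70)
    A=np.c_[X[s],Y[s],np.ones(s.sum())]; m=np.ones(s.sum(),bool)
    for _ in range(10):
        c=np.linalg.lstsq(A[m],Z[s][m],rcond=None)[0]; res=Z[s]-A@c; m=abs(res)<4
    print(n,s.sum(),c,np.degrees(np.hypot(c[0],c[1])))
    for sx in (-1,1):
        for sy in (-1,1):
            k=s&(X*sx>28)&(Y*sy>28); print(sx,sy,k.sum(),np.median(Z[k]).round(2),np.percentile(Z[k],90).round(2))
    k=(abs(X)<50)&(Y>64)&(Y<72)&(Z<30); print("flange",np.median(Z[k]))
    k=(X>100)&(X<140)&(abs(Y)<40); print("bench",np.median(Z[k]))
E
```

```text
Still running in the background as job /tmp/bash_jobs.1000/281f0119f4ec (pid 1237). You'll get a notice when it ends.
```

```bash
kill -- -$(cat /tmp/bash_jobs.1000/281f0119f4ec/pid); python3 - <<'E'
from mv import *
for n in ("w12","s12"):
    z=dict(load(n)); d=z["d"]; v,u=np.mgrid[0:480,0:640]; u=u.ravel();v=v.ravel(); ok=d.ravel()>0; u,v=u[ok],v[ok]
    P=unproj(z,np.c_[u,v],d.ravel()[ok]); e=P-[513.1,157.3,0]; X=-.198*e[:,0]+.98*e[:,1]; Y=-.98*e[:,0]-.198*e[:,1]; Z=P[:,2]
    s=(abs(X)<46)&(abs(Y)<54)&(Z>30)&(Z<70)
    A=np.c_[X[s],Y[s],np.ones(s.sum())]
    c=np.linalg.lstsq(A,Z[s],rcond=None)[0]
    print(n,s.sum(),c,np.degrees(np.hypot(c[0],c[1])))
    for sx in (-1,1):
        for sy in (-1,1):
            k=s&(X*sx>28)&(Y*sy>28); print(sx,sy,k.sum(),np.median(Z[k]).round(2),np.percentile(Z[k],90).round(2))
    k=(abs(X)<50)&(Y>64)&(Y<72)&(Z<30); print("flange",np.median(Z[k]))
    k=(X>100)&(X<140)&(abs(Y)<40); print("bench",np.median(Z[k]))
print(ctrl.sense()["time_s"])
E
```

```text
w12 21913 [-6.36326740e-03 -2.48166653e-03  4.52473101e+01] 0.39133411977754995
-1 -1 816 47.14 48.25
-1 1 1129 47.15 48.25
1 -1 933 44.45 48.13
1 1 1257 45.15 48.12
flange 12.805044017403574
bench 222.4294913691879
s12 3119 [ 1.26543355e-03 -7.33663971e-04  4.59829405e+01] 0.083808369742908
-1 -1 144 46.95 49.62
-1 1 177 46.87 49.19
1 -1 118 46.71 49.25
1 1 142 47.03 49.38
flange 14.027908529315921
bench 247.33673739217915
19.325
```

```bash
python3 - <<'E'
from mv import *
m,p,d=cap("top","t13"); a=load("t0")["p"].astype(int)
for n,(x0,x1,y0,y1) in dict(tray=(200,275,300,400),gauge=(195,240,200,255),sd=(310,392,150,175)).items(): print(n,np.abs(a[y0:y1,x0:x1]-p[y0:y1,x0:x1]).mean())
print(ctrl.finish_job())
E
```

```text
tray 3.719377777777778
gauge 3.567138047138047
sd 7.213008130081301
the job is handed in; nothing more can be done
None
```

I turned the plate over and seated it ribbed side up on its two pins, then handed the job in at about 19.5 s. `finish_job` gives no verdict.

**What I did:** I gripped the handle tube and tilted the plate up about its free edge. I lifted it hanging, about 145 mm to its centre above the bench. I then set the free edge down on the fixture's −x side and laid the plate over gently onto the pins. Finally I opened the gripper and backed off 150 mm above the handle.

**Last checks:**
- **Level and height:** at all four corners the rib tops read about 48 mm (wrist camera) and 49–50 mm (scene camera). These are 90th percentiles; the nominal is 47 mm. The flange also reads high, by about 1 mm (wrist) and 2 mm (scene), so this fits a fully seated plate. A plane fit gave a tilt of 0.1° (scene) and 0.4° (wrist).
- **Pins:** both pins show inside their own holes, large in large and small in small. I did not measure the hole-to-pin distances after release.
- **Forces:** every force reading I took stayed around 10 N or less. It was back to about zero after release.
- **Tray, gauge and screwdriver:** before/after pictures from the top camera show little change at the tray and gauge (about 4 grey levels). The screwdriver area changed more (about 7). I put that down to the arm or its shadow but did not check it.

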